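# Put the press tooling back in its trays

## Robot

A 6-joint arm with a two-finger parallel gripper is mounted at the origin on the work surface. World frame = base frame: x ahead of the robot, y to its left, z up, the work surface at z = 0. Lengths are in m, angles in rad, forces in N, time in s.
With the tool pointing down it reaches from about 0.3 to 0.875 m from the base axis. Payload 6.4 kg.
Tool frame: the origin (TCP) lies midway between the tips of the shut fingers; the grasp point (between the pads) lies 19 mm behind it; x points along the fingers, y is the direction in which the jaws open and shut, and the axes are right-handed (so a half turn about x gives the same grasp; the last joint's range is limited). The gripper opens to 85 mm and grips with 20 to 120 N. Pads are 22 mm wide; open, the fingers measure 114 mm over their backs; the gripper's body (76 mm by 85 mm) begins 54 mm behind the grasp point. The pads swing forward as they close: fully open they stand 13 mm farther back than shut.
Start: joints at [1.039, 0.181, 1.607, -0, 1.354, -0.206], TCP at [0.184, 0.545, 0.231] pointing down, gripper open.
Joint ranges: [-2.99, 2.99], [-0.89, 2.07], [0.3, 2.58], [-1.14, 4.28], [0, 2.63], [-3.12, 3.12]. Speed limits (rad/s): [2.57, 2.57, 3.01, 3.14, 3.14, 3.14].

## Interface

Orientations are given as a unit quaternion [w, x, y, z].
In Python, from bench import ctrl gives the robot as it stands.
- The arm moves only by the tool servo_tool, never from a script. Its argument "targets" is a list of rows, each a list of 7 numbers: the turn, a rotation vector about the tool's x, y, z in rad, then the shift along the tool's x, y, z in mm, then the opening, from -1 (shut) to 1 (fully open). A call has exactly 8 rows; each row is the pose to reach, as a shift and turn from the pose measured when the call began, along the tool's axes at that moment; what a row does not reach only later rows make up. A row lasts 1/8 s, in which the tool goes at most 62.5 mm and 10.7 degrees, less where a joint would pass 70% of its speed; a pose out of reach is approached as far as the arm can. A call with a gripper value outside its range is refused whole. The fingers move at their own pace and stop on an object; the grip force is fixed at half the most. Time passes only in rows, so rows that repeat a pose let the fingers close, or fill a call up. It gives the time, the measured TCP pose, the force and the opening at its end, in the units of the state.
- ctrl.get_obs(): the state, without advancing time (a new reading comes with each control period).
- ctrl.camera(name): name is "scene" or "side" or "wrist"; returns a dict with "pixels" (420x560x3 uint8, blue, green, red), "intrinsics" (3x3 intrinsics, pixels), "R" (3x3) and "t" (3): a world point X has camera coordinates R X + t; the wrist camera has in their place "tool_from_camera" (4x4, takes a point from camera to tool coordinates, whose origin is the TCP and whose axes are the tool frame's). Camera axes: x right, y down, z forward; pixel columns grow to the right and rows downward; lengths in m; the calibration is good to about 2 mm. A picture is of the moment at which its call begins: read the wrist's pose just before it. There is no depth.
- ctrl.hand_in(): hands the job in, once; it reports no verdict.
The state is a dict: "time_s": time; "q": joint angles; "dq": joint speeds; "joint_efforts": joint torques, N m; "eef_pos": TCP position; "eef_rot": TCP orientation; "wrist_force": force on the tool from outside, world axes, zero at the start; "torque": the same for the moment, N m; "opening": opening from 0.0 (shut) to 1.0 (fully open).
Only numpy, scipy, OpenCV 4.12 (cv2) and the standard library are available. Lean on these libraries where they do the work, as an engineer would, in place of code of your own. Each camera call takes 0.05 s, during which the arm holds its last target.

## Task

After the tool change the press tooling was left in two small stacks on the bench. Take the stacks apart and set each of the four tools down, without dropping it, in the tray of its own colour, flat on the tray floor and right way up, the long plates lengthwise in their long trays. Leave the oil bottle and the screw jar standing where they are.

Things in the scene. Friction and masses are not known exactly. Their poses are not given: they have to be found in the camera images.
- plate_blue: Blue-painted aluminium die plate, a flat rectangular block 96 (its x) x 56 (its y) x 28 (z) mm with four dark screw heads in its top, about 0.4 kg, loose. Origin: centre of its underside; z up. At the start it lies flat on the table with one of the two small tools (either one) standing on its top face.
- plate_green: Green-painted aluminium die plate, a flat rectangular block 96 (its x) x 56 (its y) x 28 (z) mm with four dark screw heads in its top, about 0.4 kg, loose. Origin: centre of its underside; z up. At the start it lies flat on the table with one of the two small tools (either one) standing on its top face.
- punch_red: Press punch holder: a red round base 50 mm in diameter and 12 mm high with a bare steel upright stem 26 mm in diameter on it, 50 mm high in all, about 0.28 kg, loose. Origin: centre of its underside; z up along the stem; any yaw. At the start it stands on one of the two plates (origin 28 mm above the table); best gripped by the stem.
- nest_yellow: Yellow slotted nest block 54 (its x) x 40 (its y) x 36 (z) mm, about 0.16 kg, loose; a slot 14 mm wide and 20 mm deep runs along its x through the top, between two ribs 13 mm thick. Its outer side faces are flat, 40 mm apart along y. Origin: centre of its underside; z up. At the start it stands on one of the two plates (origin 28 mm above the table).
- tray_blue: Blue-painted low open tray, fixed to the table: inside 116 (its x) x 76 (its y) mm; floor 4 mm thick, walls 4 mm thick whose top edge is 10 mm above the table. Origin: underside centre, at table height. The blue plate in it lies with its origin 4 mm above this one. Empty at the start; its position and heading (within 0.2 rad of world x) change from start to start.
- tray_green: Green-painted low open tray, fixed to the table: inside 116 (its x) x 76 (its y) mm; floor 4 mm thick, walls 4 mm thick whose top edge is 10 mm above the table. Origin: underside centre, at table height. The green plate in it lies with its origin 4 mm above this one. Empty at the start; its position and heading (within 0.2 rad of world x) change from start to start.
- tray_red: Red-painted low open tray, fixed to the table: inside 70 (its x) x 70 (its y) mm; floor 4 mm thick, walls 4 mm thick whose top edge is 10 mm above the table. Origin: underside centre, at table height. The red punch holder in it lies with its origin 4 mm above this one. Empty at the start; its position and heading (within 0.2 rad of world x) change from start to start.
- tray_yellow: Yellow-painted low open tray, fixed to the table: inside 74 (its x) x 60 (its y) mm; floor 4 mm thick, walls 4 mm thick whose top edge is 10 mm above the table. Origin: underside centre, at table height. The yellow nest block, its x along the tray's x, in it lies with its origin 4 mm above this one. Empty at the start; its position and heading (within 0.2 rad of world x) change from start to start.
- oil_bottle: Bystander: amber oil bottle with a black cap, 56 mm in diameter, 140 mm high, loose, upright. Origin: centre of its underside.
- screw_jar: Bystander: grey screw jar with a white lid, 64 mm in diameter, 75 mm high, loose, upright. Origin: centre of its underside.
Things that resemble listed ones, but are neither listed nor needed, are in the scene too. There is more than one size of the plate_green; the one meant has the size given above. Of the things shaped like the tray_blue, the blue one is meant.

How it is judged:
By the outcome, as a careful person would: the job done as asked, in the order asked, and still so for the second after the job is handed in, with the robot touching nothing.
It also fails if it takes over 99 s, if anything falls off the work surface, if the arm or the gripper's body presses on something with over 40 N, if the wrist force passes 120 N, or if a joint passes its speed limit or range.

## Working session

There is one attempt and no reset: what is moved stays moved. The work goes in short steps, Python scripts to look and compute and a tool call to move; the robot and the scene stay as the last step left them, time stands still between calls to the robot, and variables do not carry over. Pictures are saved under pics/ and viewed, and the job is handed in when it is done.

Besides the shell and the picture viewer there is one more tool, called after "Call:" as name([rows], argument=value, ...), one row to a line, values as JSON. servo_tool: Moves the arm, as the interface text tells. Its arguments: {"type":"object","properties":{"targets":{"type":"array","items":{"type":"array","items":{"type":"number"}}}},"required":["targets"]}

```bash
mkdir -p pics; ls; python3 - <<'E'
from bench import ctrl
import cv2,json
o=ctrl.get_obs();print(o)
for n in("scene","side","wrist"):
    c=ctrl.camera(n);cv2.imwrite(f"pics/{n}0.png",c["pixels"])
    print(n,{k:v for k,v in c.items() if k!="pixels"})
E
```

```text
pics
{'time_s': 0.0, 'q': array([ 1.03869014e+00,  1.81543856e-01,  1.60799671e+00, -3.01437215e-05,
        1.35377060e+00, -2.06276697e-01]), 'dq': array([ 2.06387326e-03, -8.59422485e-04, -9.44092828e-04,  6.16609801e-04,
        1.65653645e-03,  5.40014798e-05]), 'joint_efforts': array([-5.78133531e-04, -4.44878983e+01, -3.51330972e+01, -5.62172172e-04,
        9.70745663e-03,  2.16363759e-05]), 'eef_pos': array([0.18375444, 0.54427818, 0.23038801]), 'eef_rot': array([ 0.69753435,  0.1141165 ,  0.69795345, -0.1152573 ]), 'wrist_force': array([-0.42903157, -0.27408129,  0.32394963]), 'torque': array([ 0.0340612 ,  0.04158365, -0.01651472]), 'opening': 1.0024887949146672}
scene {'intrinsics': array([[405.57476192,   0.        , 275.94352491],
       [  0.        , 405.57476192, 204.24764225],
       [  0.        ,   0.        ,   1.        ]]), 'R': array([[-0.88011272,  0.47436607,  0.01945332],
       [ 0.33687164,  0.65283655, -0.67847029],
       [-0.33454312, -0.59057706, -0.73437023]]), 't': array([ 0.50525832, -0.16489679,  1.18328527])}
side {'intrinsics': array([[390.39402
[... 179 characters left out ...]
.01674531],
       [-0.24436718, -0.57270073, -0.78249508],
       [ 0.33172174,  0.70890031, -0.62243155]]), 't': array([-0.51986635,  0.19329443,  0.89218723])}
wrist {'intrinsics': array([[305.19404376,   0.        , 276.47833593],
       [  0.        , 305.19404376, 211.4438313 ],
       [  0.        ,   0.        ,   1.        ]]), 'tool_from_camera': array([[ 2.12525938e-04, -3.17344227e-01,  9.48310390e-01,
        -1.41933318e-01],
       [ 9.99999977e-01,  5.07538163e-05, -2.07125752e-04,
        -4.74637884e-05],
       [ 1.75997903e-05,  9.48310413e-01,  3.17344231e-01,
        -8.10532098e-02],
       [ 0.00000000e+00,  0.00000000e+00,  0.00000000e+00,
         1.00000000e+00]])}
```

View pics/scene0.png

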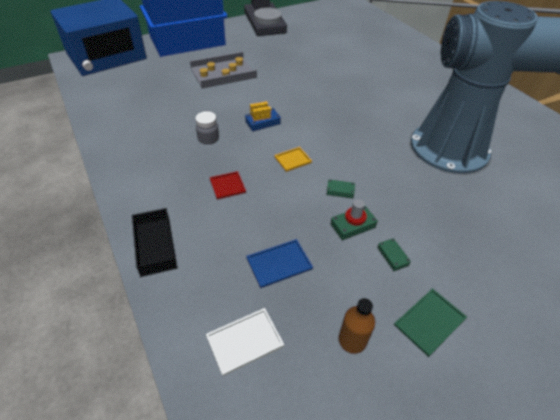

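View pics/side0.png

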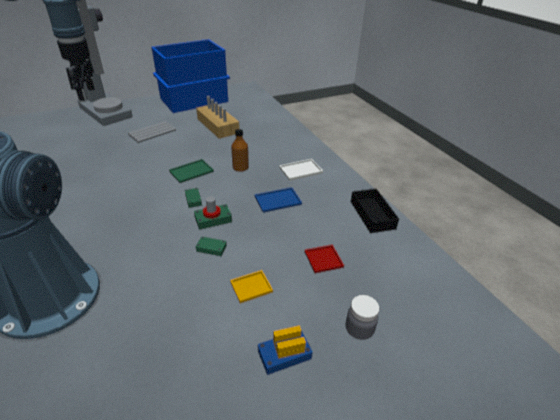

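View pics/wrist0.png

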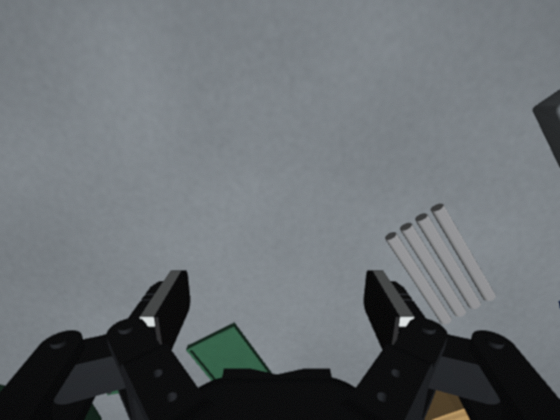

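```bash
cat > h.py <<'E'
from bench import ctrl
import cv2,numpy as np
from scipy.spatial.transform import Rotation as Rot
def P(c):
    if "R" in c: R,t=c["R"],c["t"]
    return c["intrinsics"]@np.c_[R,t]
def ext_wrist(c,o):
    q=o["eef_rot"];Rw=Rot.from_quat([q[1],q[2],q[3],q[0]]).as_matrix()
    T=np.eye(4);T[:3,:3]=Rw;T[:3,3]=o["eef_pos"];E=np.linalg.inv(T@c["tool_from_camera"])
    c["R"],c["t"]=E[:3,:3],E[:3,3];return c
def warp(c,z,x0,x1,y0,y1,s):
    """s px per m. image: col = (x-x0)*s, row=(y1-y)*s"""
    p=P(c);H=np.c_[p[:,0],p[:,1],p[:,2]*z+p[:,3]]
    A=np.array([[1/s,0,x0],[0,-1/s,y1],[0,0,1]])
    return cv2.warpPerspective(c["pixels"],H@A,(int((x1-x0)*s),int((y1-y0)*s)),flags=cv2.INTER_LINEAR|cv2.WARP_INVERSE_MAP)
def unproj(c,u,v,z):
    p=P(c);H=np.c_[p[:,0],p[:,1],p[:,2]*z+p[:,3]];w=np.linalg.solve(H,[u,v,1]);return w[:2]/w[2]
def proj(c,X):
    p=P(c);X=np.atleast_2d(X);w=np.c_[X,np.ones(len(X))]@p.T;return w[:,:2]/w[:,2:]
E
python3 - <<'E'
from h import *
for n in("scene","side"):
    c=ctrl.camera(n);cv2.imwrite(f"pics/{n}_td.png",warp(c,0.01,0.1,0.9,-.65,.65,600)) if 0 else cv2.imwrite(f"pics/{n}_td.png",np.rot90(warp(c,0.01,0.0,0.95,-.65,.65,600)))
    np.savez(f"{n}0.npz",**c)
E
```

```text
(no output)
```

View pics/scene_td.png

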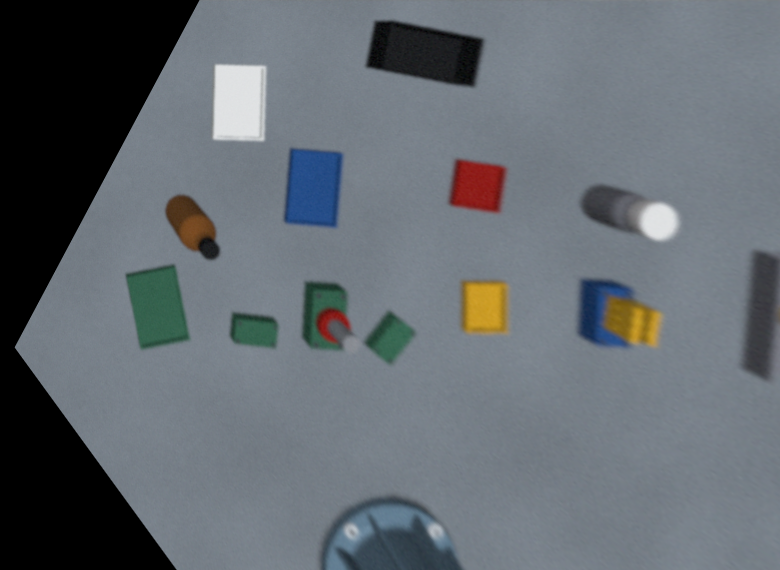

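View pics/side_td.png

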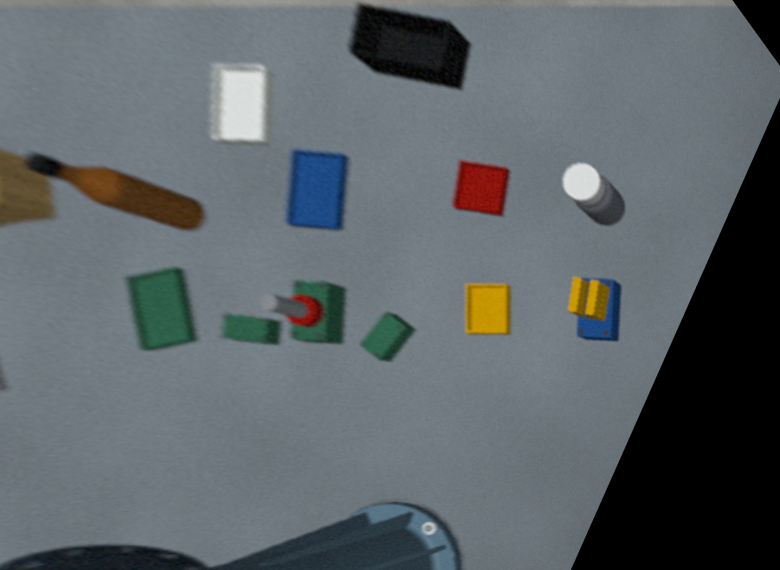

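```bash
cat > fit.py <<'E'
from h import *
from scipy.optimize import minimize
def load(n): 
    d=np.load(n+"0.npz");return {k:d[k] for k in d}
def cmask(img,col):
    h=cv2.cvtColor(img,cv2.COLOR_BGR2HSV);H,S,V=[h[...,i].astype(int) for i in range(3)]
    if col=="red": m=((H<8)|(H>172))&(S>130)&(V>60)
    if col=="blue": m=(H>104)&(H<125)&(S>135)
    if col=="green": m=(H>60)&(H<92)&(S>75)
    if col=="yellow": m=(H>14)&(H<32)&(S>130)
    return m
def box(l,w,z0,z1,x,y,a):
    c,s=np.cos(a),np.sin(a)
    return np.array([[x+c*i*l/2-s*j*w/2,y+s*i*l/2+c*j*w/2,z] for i in(-1,1) for j in(-1,1) for z in(z0,z1)])
def cyl(d,z0,z1,x,y,a=0):
    t=np.linspace(0,2*np.pi,24);return np.array([[x+d/2*np.cos(k),y+d/2*np.sin(k),z] for k in t for z in(z0,z1)])
S=4
def hull(c,X,r):
    """antialiased-ish supersampled hull mask over roi r=(u0,v0,u1,v1)"""
    p=(proj(c,X)-[r[0],r[1]]+.5)*S-.5
    m=np.zeros(((r[3]-r[1])*S,(r[2]-r[0])*S),np.uint8)
    cv2.fillConvexPoly(m,cv2.convexHull(np.round(p*16).astype(np.int32)),1,shift=4);return m
def fit(c,col,shape,x0,occl=None,pad=25):
    # shape(p)->vertices ; occl(list of masks funcs)
    X=shape(x0);q=proj(c,X);r=[int(q[:,0].min()-pad),int(q[:,1].min()-pad),int(q[:,0].max()+pad),int(q[:,1].max()+pad)]
    r=[max(r[0],0),max(r[1],0),min(r[2],560),min(r[3],420)]
    g=cmask(cv2.resize(c["pixels"][r[1]:r[3],r[0]:r[2]],None,fx=S,fy=S,interpolation=cv2.INTER_CUBIC),col)
    oc=np.zeros(g.shape,bool)
    for o in occl or []: oc|=hull(c,o,r)>0
    def cost(d):
        m=hull(c,shape(x0+d*sc),r)>0
        return ((m^g)&~oc).sum()
    sc=np.array([.01,.01,.2])[:len(x0)]
    best=None
    d=np.zeros(len(x0))
    for k in range(3):
        n=len(x0);sim=np.vstack([d,d+np.eye(n)*(.8/(k+1))])
        o=minimize(cost,d,method="Nelder-Mead",options=dict(initial_simplex=sim,xatol=1e-3,fatol=.5));d=o.x
    return x0+d*sc,o.fun/(hull(c,shape(x0+d*sc),r).sum())
E
cat > run1.py <<'E'
from fit import *
cs={n:load(n) for n in("scene","side")}
T=dict(blue=(124,84,.637,.125),green=(124,84,.437,.39),red=(78,78,.64,-.147),yellow=(82,68,.437,-.16))
for k,(l,w,x,y) in T.items():
    for n,c in cs.items():
        p,e=fit(c,k,lambda p:box(l/1e3,w/1e3,0,.01,*p),np.array([x,y,0.0]));print("tray",k,n,p.round(4),round(e,3))
for n,c in cs.items():
    p,e=fit(c,"red",lambda p:cyl(.05,.028,.040,*p),np.array([.42,.12]),[cyl(.026,.04,.078,.42,.12)]);print("punch",n,p.round(4),round(e,3))
    p2=p
    p,e=fit(c,"green",lambda p:box(.096,.056,0,.028,*p),np.array([.425,.12,0.]),[cyl(.055,.028,.040,*p2),cyl(.03,.04,.08,*p2)]+[],pad=6);print("pl green",n,p.round(4),round(e,3))
    p,e=fit(c,"yellow",lambda p:box(.054,.040,.028,.064,*p),np.array([.43,-.345,0.]));print("nest",n,p.round(4),round(e,3))
    p2=p
    p,e=fit(c,"blue",lambda p:box(.096,.056,0,.028,*p),np.array([.43,-.345,0.]),[box(.056,.042,.028,.064,*p2)]);print("pl blue",n,p.round(4),round(e,3))
E
python3 run1.py
python3 - <<'E'
from h import *
a=cv2.imread("pics/scene0.png");b=cv2.imread("pics/side0.png")
f=lambda i,x,y,w,h:cv2.resize(i[y:y+h,x:x+w],(390,290),interpolation=cv2.INTER_CUBIC)
cv2.imwrite("pics/crop0.png",np.vstack([np.hstack([f(a,310,165,117,87),f(a,220,85,117,87)]),np.hstack([f(b,160,175,117,87),f(b,230,300,117,87)])]))
E
```

```text
tray blue scene [ 0.6332  0.1233 -0.0813] 0.088
tray blue side [ 0.6357  0.1298 -0.0918] 0.116
tray green scene [0.4327 0.3856 0.204 ] 0.077
tray green side [0.4358 0.3922 0.1799] 0.491
tray red scene [ 0.6371 -0.1524 -0.2128] 0.136
tray red side [ 0.6392 -0.1456 -0.1868] 0.099
tray yellow scene [ 0.4345 -0.162   0.0562] 0.13
tray yellow side [ 0.4358 -0.1574  0.0009] 0.065
punch scene [0.4206 0.1091] 0.198
pl green scene [0.4235 0.1101 0.0427] 0.177
nest scene [ 0.4377 -0.3569 -0.3746] 0.17
pl blue scene [ 0.4276 -0.3606 -0.0479] 0.195
punch side [0.4246 0.1179] 0.183
pl green side [ 0.428   0.1193 -0.0667] 0.333
nest side [ 0.439  -0.3515 -0.2425] 0.224
pl blue side [ 0.4333 -0.3477 -0.0439] 0.095
```

View pics/crop0.png

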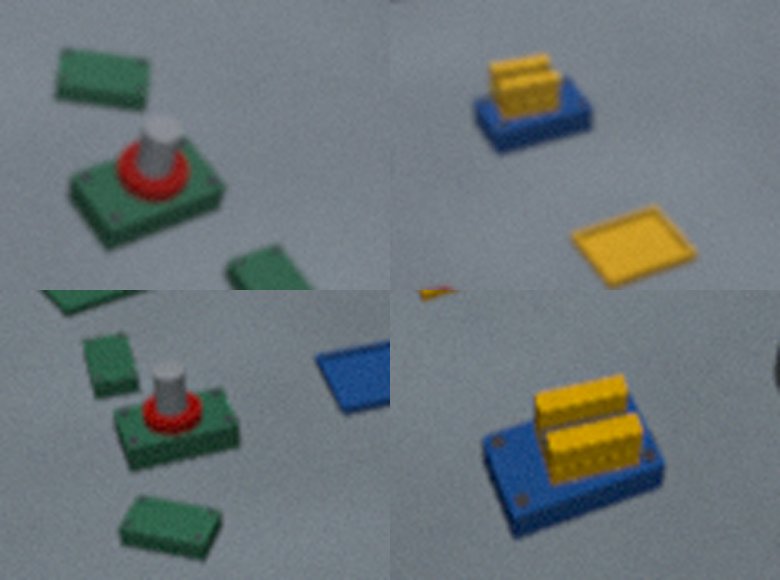

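```bash
cat >> h.py <<'E'
def Rm(q): return Rot.from_quat([q[1],q[2],q[3],q[0]])
def Rd(yaw,flip=None):
    """tool x down, tool y = world y rotated by yaw; flip => -y"""
    s=-1 if flip else 1
    y=s*np.array([-np.sin(yaw),np.cos(yaw),0]);x=np.array([0,0,-1.]);return Rot.from_matrix(np.c_[x,y,np.cross(x,y)])
def go(pos,yaw,flip=False,o=None):
    o=o or ctrl.get_obs();R=Rm(o["eef_rot"])
    t=(R.inv()*Rd(yaw,flip)).as_rotvec();d=R.inv().apply(np.array(pos)-o["eef_pos"])*1e3
    print("turn",t.round(3),"shift",d.round(1),"n=%.1f deg=%.0f"%(np.linalg.norm(d)/62.5,np.degrees(np.linalg.norm(t))));return t,d
E
python3 - <<'E'
from h import *
o=ctrl.get_obs();print(Rm(o["eef_rot"]).as_matrix().round(3))
go([.425,.115,.2],0);go([.425,.115,.2],0,True)
E
```

```text
[[-0.     0.32   0.947]
 [-0.001  0.947 -0.32 ]
 [-1.    -0.001 -0.   ]]
turn [-0.326 -0.     0.001] shift [  31.  -329.7  365.9] n=7.9 deg=19
turn [2.816e+00 1.000e-03 0.000e+00] shift [  31.  -329.7  365.9] n=7.9 deg=161
```

Call:
servo_tool([
  [-0.326,0,0,30,-330,366,1],
  [-0.326,0,0,30,-330,366,1],
  [-0.326,0,0,30,-330,366,1],
  [-0.326,0,0,30,-330,366,1],
  [-0.326,0,0,30,-330,366,1],
  [-0.326,0,0,30,-330,366,1],
  [-0.326,0,0,30,-330,366,1],
  [-0.326,0,0,30,-330,366,1],
])

```text
time_s: 1.25
eef_pos: [0.4258, 0.1127, 0.2013]
eef_rot: [0.707, -0.0, 0.707, -0.0]
wrist_force: [0.8, 1.1, 0.4]
opening: 1.0
```

```bash
cat >> h.py <<'E'
def wshot(name):
    o=ctrl.get_obs();c=ext_wrist(ctrl.camera("wrist"),o);cv2.imwrite(f"pics/{name}.png",c["pixels"]);np.savez(name+"0.npz",**c);return c
E
python3 - <<'E'
from h import *
c=wshot("w1");cv2.imwrite("pics/w1s.png",ctrl.camera("scene")["pixels"])
print(proj(c,[[.425,.115,.028],[.4226,.1135,.078]]))
E
```

```text
[[278.97025535 188.89680999]
 [277.69632958 200.01340136]]
```

View pics/w1.png

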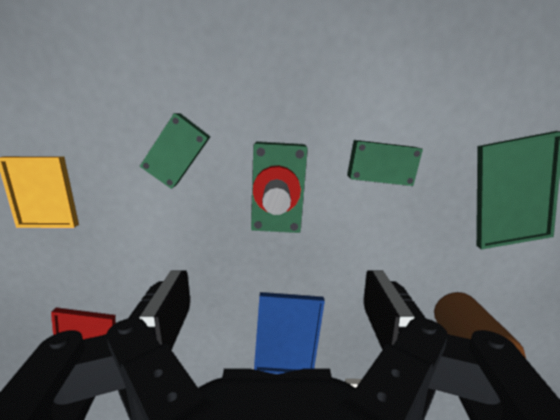

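```bash
python3 - <<'E'
from fit import *
c=load("w1")
p,e=fit(c,"red",lambda p:cyl(.05,.028,.040,*p),np.array([.4226,.1135]),[cyl(.026,.04,.078,.4226,.1135)]);print("punch",p.round(4),round(e,3));p2=p
p,e=fit(c,"green",lambda p:box(.096,.056,0,.028,*p),np.array([.425,.115,0.]),[cyl(.055,.028,.040,*p2),cyl(.03,.04,.08,*p2)],pad=12);print("plg",p.round(4),round(e,3))
p,e=fit(c,"green",lambda p:box(.124,.084,0,.01,*p),np.array([.434,.389,.19]),pad=12);print("trg",p.round(4),round(e,3))
p,e=fit(c,"yellow",lambda p:box(.082,.068,0,.01,*p),np.array([.435,-.16,.03]),pad=12);print("try",p.round(4),round(e,3))
p,e=fit(c,"blue",lambda p:box(.124,.084,0,.01,*p),np.array([.6345,.1265,-.087]),[box(.3,.2,0,0,.757,.1265,0)],pad=12);print("trb",p.round(4),round(e,3))
im=cv2.resize(c["pixels"][130:245,230:330],None,fx=5,fy=5,interpolation=cv2.INTER_CUBIC);cv2.imwrite("pics/w1c.png",im)
E
```

```text
punch [0.4248 0.112 ] 0.072
plg [ 0.4282  0.1125 -0.054 ] 0.106
trg [0.4363 0.3887 0.195 ] 0.034
try [ 0.4354 -0.1605  0.0014] 0.033
trb [ 0.6367  0.1273 -0.0832] 0.007
```

View pics/w1c.png

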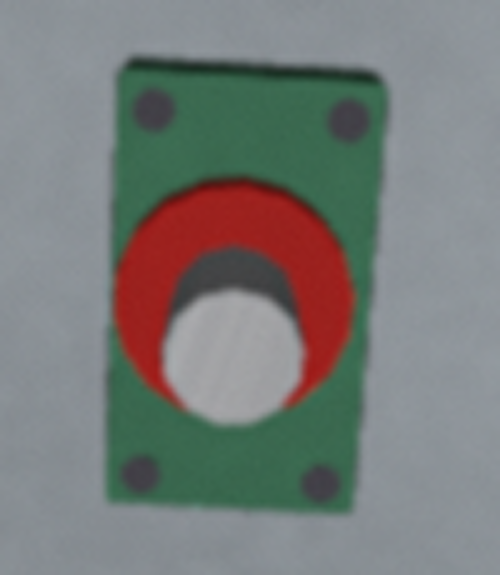

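Call:
servo_tool([
  [0,0,0,50,-0.7,-0.8,1],
  [0,0,0,100,-0.7,-0.8,1],
  [0,0,0,140,-0.7,-0.8,1],
  [0,0,0,156,-0.7,-0.8,1],
  [0,0,0,156,-0.7,-0.8,1],
  [0,0,0,156,-0.7,-0.8,-1],
  [0,0,0,156,-0.7,-0.8,-1],
  [0,0,0,156,-0.7,-0.8,-1],
])

```text
time_s: 2.35
eef_pos: [0.4273, 0.1091, 0.0459]
eef_rot: [0.708, 0.002, 0.706, -0.003]
wrist_force: [-0.2, 0.3, 1.6]
opening: 0.379
```

Call:
servo_tool([
  [0,0,0,0,0,0,-1],
  [0,0,0,0,0,0,-1],
  [0,0,0,0,0,0,-1],
  [0,0,0,-15,0,0,-1],
  [0,0,0,-40,0,0,-1],
  [0,0,0,-80,0,0,-1],
  [0,0,0,-100,0,0,-1],
  [0,0,0,-100,0,0,-1],
])

```text
time_s: 3.35
eef_pos: [0.4283, 0.1093, 0.1479]
eef_rot: [0.709, 0.001, 0.705, -0.003]
wrist_force: [0.5, 1.1, -2.5]
opening: 0.286
```

```bash
python3 - <<'E'
from h import *
c=wshot("w2");o=ctrl.get_obs();print(o["opening"],o["eef_pos"],o["wrist_force"])
go([.638,-.149,.12],-.2)
E
```

```text
0.2875146650358448 [0.42721088 0.10927568 0.14643191] [-0.3678984  -0.3779326  -2.28468762]
turn [0.193 0.004 0.002] shift [  27.9 -256.8  212.4] n=5.4 deg=11
```

View pics/w2.png

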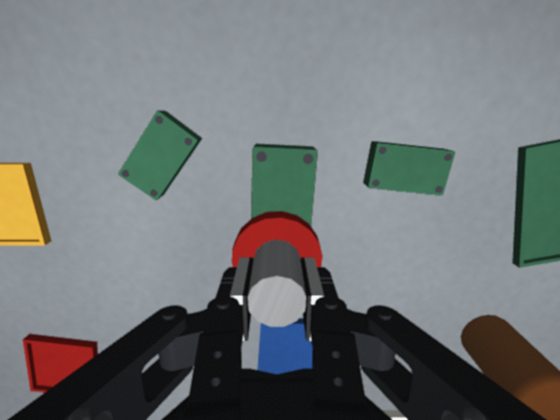

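```bash
python3 - <<'E'
from fit import *
c=load("w2")
p,e=fit(c,"red",lambda p:box(.078,.078,0,.01,*p),np.array([.638,-.149,-.2]),pad=12);print("trr",p.round(4),round(e,3))
c=load("w1")
E
```

```text
trr [ 0.6381 -0.1485 -0.1772] 0.348
```

Call:
servo_tool([
  [0.19,0,0,28,-257,212,-1],
  [0.19,0,0,28,-257,212,-1],
  [0.19,0,0,28,-257,212,-1],
  [0.19,0,0,28,-257,212,-1],
  [0.19,0,0,28,-257,212,-1],
  [0.19,0,0,28,-257,212,-1],
  [0.19,0,0,28,-257,212,-1],
  [0.19,0,0,28,-257,212,-1],
])

```text
time_s: 4.4
eef_pos: [0.6361, -0.148, 0.1181]
eef_rot: [0.704, 0.069, 0.703, -0.07]
wrist_force: [-1.0, -0.3, -1.7]
opening: 0.292
```

```bash
python3 - <<'E'
from h import *
c=wshot("w3");o=ctrl.get_obs();print(o["opening"],o["eef_pos"],o["wrist_force"])
go([.638,-.149,.022],-.2)
go([.638,-.149,.022],-.2)
E
```

```text
0.2847240238146806 [ 0.63633944 -0.14777234  0.11870181] [ 0.17687371  0.31537709 -1.77621302]
turn [0.004 0.002 0.001] shift [96.7 -0.8  1.7] n=1.5 deg=0
turn [0.004 0.002 0.001] shift [96.7 -0.8  1.7] n=1.5 deg=0
```

View pics/w3.png

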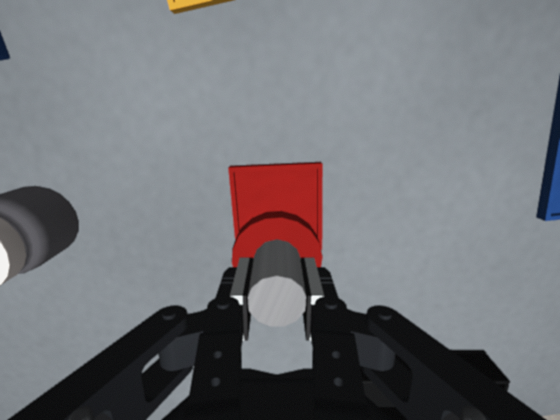

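```bash
python3 - <<'E'
from h import *
from fit import load
c=load("w3");print(unproj(c,231,165,.01),unproj(c,322,163,.01));print(proj(c,[[.638,-.149,0.01]]))
from fit import box;print(proj(c,box(.078,.078,0,.01,.638,-.149,-.2)).round(0))
E
```

```text
[ 0.59192943 -0.1775916 ] [ 0.60488712 -0.10397223]
[[276.06117693 210.71713384]]
[[231. 164.]
 [229. 166.]
 [322. 164.]
 [324. 166.]
 [234. 247.]
 [233. 251.]
 [318. 247.]
 [319. 252.]]
```

Call:
servo_tool([
  [0,0,0,40,-0.8,1.7,-1],
  [0,0,0,70,-0.8,1.7,-1],
  [0,0,0,85,-0.8,1.7,-1],
  [0,0,0,92,-0.8,1.7,-1],
  [0,0,0,95,-0.8,1.7,-1],
  [0,0,0,96.5,-0.8,1.7,-1],
  [0,0,0,96.5,-0.8,1.7,-1],
  [0,0,0,96.5,-0.8,1.7,-1],
])

```text
time_s: 5.45
eef_pos: [0.6384, -0.1492, 0.0228]
eef_rot: [0.705, 0.069, 0.703, -0.07]
wrist_force: [-0.1, -0.6, -1.8]
opening: 0.285
```

Call:
servo_tool([
  [0,0,0,0.8,0,0,-1],
  [0,0,0,1.6,0,0,-1],
  [0,0,0,1.6,0,0,-1],
  [0,0,0,1.6,0,0,-1],
  [0,0,0,1.6,0,0,-1],
  [0,0,0,1.6,0,0,-1],
  [0,0,0,1.6,0,0,-1],
  [0,0,0,1.6,0,0,-1],
])

```text
time_s: 6.45
eef_pos: [0.6386, -0.1493, 0.0223]
eef_rot: [0.705, 0.069, 0.703, -0.07]
wrist_force: [-2.7, 1.3, 4.9]
opening: 0.283
```

Call:
servo_tool([
  [0,0,0,0,0,0,-0.3],
  [0,0,0,0,0,0,0],
  [0,0,0,0,0,0,0.5],
  [0,0,0,0,0,0,1],
  [0,0,0,-20,0,0,1],
  [0,0,0,-70,0,0,1],
  [0,0,0,-130,0,0,1],
  [0,0,0,-170,0,0,1],
])

```text
time_s: 7.45
eef_pos: [0.6394, -0.1495, 0.1976]
eef_rot: [0.707, 0.068, 0.701, -0.07]
wrist_force: [0.7, -1.0, 0.5]
opening: 1.005
```

```bash
python3 - <<'E'
from fit import *
c=wshot("w4");o=ctrl.get_obs();print(o["opening"],o["eef_pos"],o["wrist_force"])
p,e=fit(c,"yellow",lambda p:box(.082,.068,0,.01,*p),np.array([.435,-.16,.0]),pad=12);print("try",p.round(4),round(e,3))
go([.437,-.354,.2],-.25)
E
```

```text
0.9986494084902842 [ 0.64179117 -0.15041864  0.2035475 ] [ 2.01743109 -0.90577213  4.34906421]
try [ 0.4345 -0.1594 -0.0031] 0.011
turn [0.054 0.016 0.004] shift [   2.  -239.5 -161.4] n=4.6 deg=3
```

View pics/w4.png

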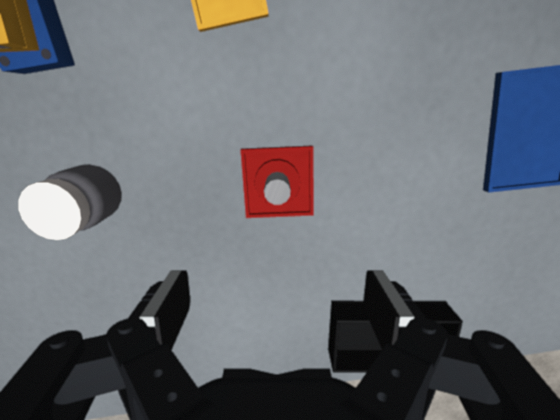

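Call:
servo_tool([
  [0.054,0,0,2,-240,-161,1],
  [0.054,0,0,2,-240,-161,1],
  [0.054,0,0,2,-240,-161,1],
  [0.054,0,0,2,-240,-161,1],
  [0.054,0,0,2,-240,-161,1],
  [0.054,0,0,2,-240,-161,1],
  [0.054,0,0,2,-240,-161,1],
  [0.054,0,0,2,-240,-161,1],
])

```text
time_s: 8.5
eef_pos: [0.4381, -0.3536, 0.2002]
eef_rot: [0.707, 0.086, 0.696, -0.089]
wrist_force: [0.8, 0.0, -0.1]
opening: 1.0
```

```bash
python3 - <<'E'
from fit import *
c=wshot("w5");o=ctrl.get_obs();print(o["opening"],o["eef_pos"],o["wrist_force"])
for c in (c,):
    p,e=fit(c,"yellow",lambda p:box(.054,.040,.028,.064,*p),np.array([.438,-.354,-.3]),pad=12);print("nest",p.round(4),round(e,3))
    p2=p
    p,e=fit(c,"blue",lambda p:box(.096,.056,0,.028,*p),np.array([.43,-.354,-.046]),[box(.058,.042,.028,.064,*p2)],pad=12);print("pl blue",p.round(4),round(e,3))
im=cv2.resize(c["pixels"][110:280,180:380],None,fx=4,fy=3.5,interpolation=cv2.INTER_CUBIC);cv2.imwrite("pics/w5c.png",im)
E
```

```text
0.9985971116319251 [ 0.43811911 -0.35358432  0.20009448] [0.05823548 0.0186274  1.13642458]
nest [ 0.4398 -0.3526 -0.1399] 0.364
pl blue [ 0.4328 -0.3518 -0.0481] 0.068
```

View pics/w5.png

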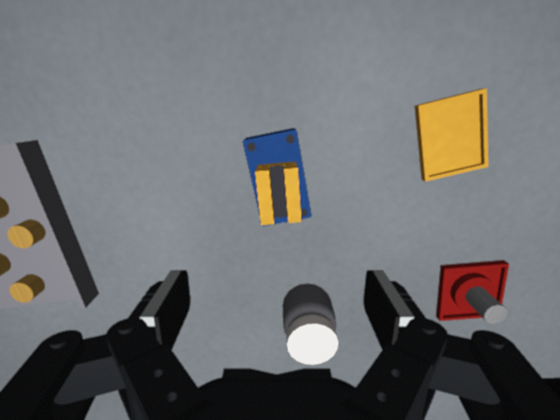

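View pics/w5c.png

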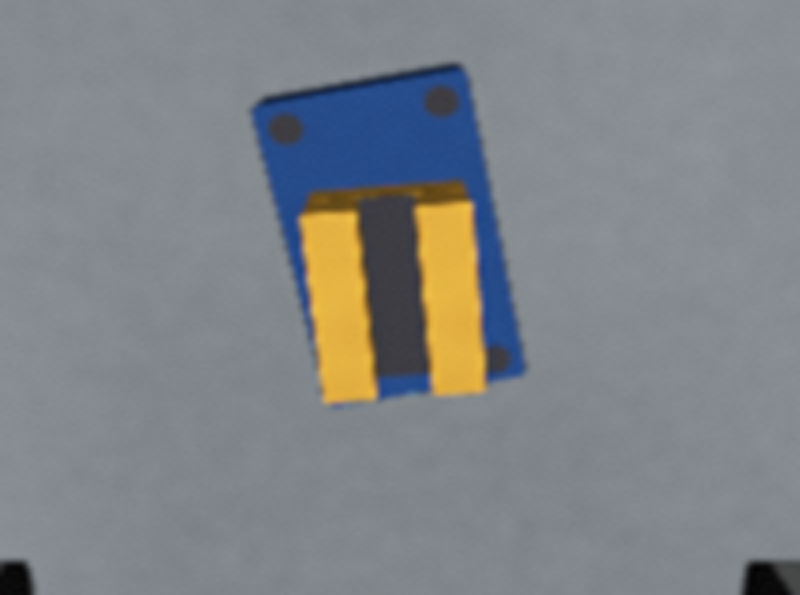

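```bash
python3 - <<'E'
from fit import *
c=load("w5")
Q=np.array([unproj(c,u/4+180-.4,v/3.5+110-.4,.064) for u,v in [(300,213),(472,202),(485,393),(325,403)]])
print(Q.round(4),Q.mean(0));d=[np.linalg.norm(Q[i]-Q[(i+1)%4]) for i in range(4)];print(np.round(d,4))
e=(Q[2]-Q[1])+(Q[3]-Q[0]);f=(Q[1]-Q[0])+(Q[2]-Q[3]);print(np.arctan2(e[1],e[0]),np.arctan2(-f[0],f[1]))
E
```

```text
[[ 0.4083 -0.3674]
 [ 0.4151 -0.3285]
 [ 0.4681 -0.3374]
 [ 0.4615 -0.3759]] [ 0.43823198 -0.35227773]
[0.0395 0.0538 0.0391 0.0539]
-0.16221385767463115 -0.17177560405288267
```

```bash
python3 - <<'E'
from h import *
go([.438,-.352,.040],-.167)
E
```

```text
turn [-0.081  0.016  0.004] shift [160.1   2.   -3.1] n=2.6 deg=5
```

Call:
servo_tool([
  [-0.08,0.016,0.004,50,2,-3,1],
  [-0.08,0.016,0.004,100,2,-3,1],
  [-0.08,0.016,0.004,140,2,-3,1],
  [-0.08,0.016,0.004,160,2,-3,1],
  [-0.08,0.016,0.004,160,2,-3,1],
  [-0.08,0.016,0.004,160,2,-3,1],
  [-0.08,0.016,0.004,160,2,-3,0.5],
  [-0.08,0.016,0.004,160,2,-3,0.2],
])

```text
time_s: 9.55
eef_pos: [0.4387, -0.3526, 0.0412]
eef_rot: [0.705, 0.059, 0.704, -0.06]
wrist_force: [-0.5, 0.4, -0.8]
opening: 0.612
```

Call:
servo_tool([
  [0,0,0,0,0,0,-1],
  [0,0,0,0,0,0,-1],
  [0,0,0,0,0,0,-1],
  [0,0,0,0,0,0,-1],
  [0,0,0,0,0,0,-1],
  [0,0,0,0,0,0,-1],
  [0,0,0,0,0,0,-1],
  [0,0,0,0,0,0,-1],
])

```text
time_s: 10.55
eef_pos: [0.4389, -0.3529, 0.0417]
eef_rot: [0.705, 0.059, 0.704, -0.06]
wrist_force: [0.4, 0.6, 6.6]
opening: 0.457
```

```bash
python3 - <<'E'
from h import *
c=wshot("w6");o=ctrl.get_obs();print(o["opening"],o["eef_pos"],o["wrist_force"])
E
```

```text
0.45290124900498246 [ 0.43889258 -0.35293607  0.04171065] [-0.09399709  0.46328377  4.84683124]
```

View pics/w6.png

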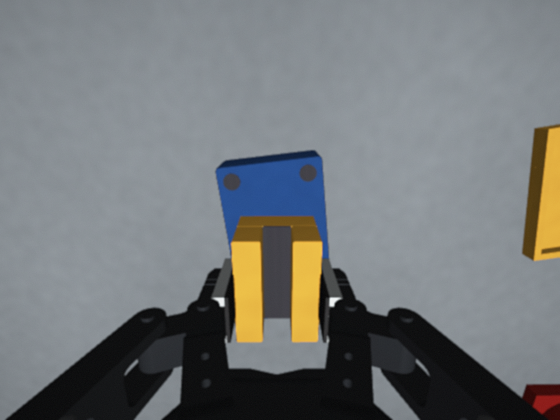

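Call:
servo_tool([
  [0,0,0,-8,0,0,-1],
  [0,0,0,-30,0,0,-1],
  [0,0,0,-60,0,0,-1],
  [0,0,0,-60,0,0,-1],
  [0,0,0,-60,0,0,-1],
  [0,0,0,-60,0,0,-1],
  [0,0,0,-60,0,0,-1],
  [0,0,0,-60,0,0,-1],
])

```text
time_s: 11.6
eef_pos: [0.4386, -0.3526, 0.1012]
eef_rot: [0.705, 0.059, 0.704, -0.06]
wrist_force: [-1.7, -1.0, -1.6]
opening: 0.453
```

```bash
python3 - <<'E'
from h import *
o=ctrl.get_obs();print(o["opening"],o["eef_pos"],o["wrist_force"])
go([.436,-.160,.1],0)
E
```

```text
0.45255753476053023 [ 0.43859328 -0.35261739  0.10118124] [-1.66001185 -0.98245729 -1.56465245]
turn [-0.168  0.001  0.001] shift [  0.9 189.5 -34.7] n=3.1 deg=10
```

Call:
servo_tool([
  [-0.168,0,0,1,50,-9,-1],
  [-0.168,0,0,1,100,-18,-1],
  [-0.168,0,0,1,150,-27,-1],
  [-0.168,0,0,1,180,-33,-1],
  [-0.168,0,0,1,189.5,-34.7,-1],
  [-0.168,0,0,1,189.5,-34.7,-1],
  [-0.168,0,0,1,189.5,-34.7,-1],
  [-0.168,0,0,1,189.5,-34.7,-1],
])

```text
time_s: 12.6
eef_pos: [0.4361, -0.161, 0.0999]
eef_rot: [0.708, -0.0, 0.707, -0.001]
wrist_force: [0.3, 0.2, -2.1]
opening: 0.451
```

```bash
python3 - <<'E'
from fit import *
c=wshot("w7");o=ctrl.get_obs();print(o["opening"],o["eef_pos"],o["wrist_force"])
print(proj(c,box(.082,.068,.01,.01,.435,-.160,0)).round(0).tolist())
go([.436,-.160,.019],0)
E
```

```text
0.454996938087836 [ 0.43604077 -0.16089488  0.09990997] [-0.20002977 -0.09986277 -2.06368823]
[[234.0, 163.0], [234.0, 163.0], [323.0, 163.0], [323.0, 163.0], [238.0, 260.0], [238.0, 260.0], [318.0, 260.0], [318.0, 260.0]]
turn [-0.001  0.001  0.001] shift [80.9  1.  -0.2] n=1.3 deg=0
```

View pics/w7.png

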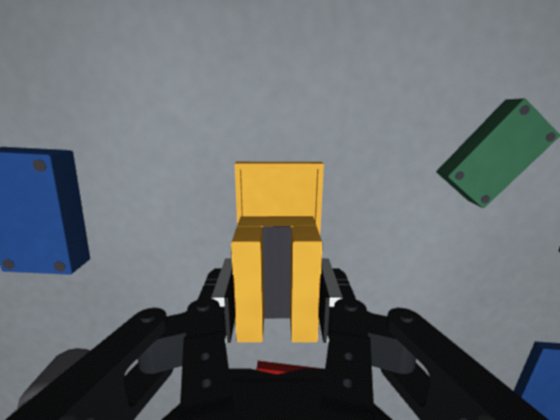

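Call:
servo_tool([
  [0,0,0,35,1.5,0,-1],
  [0,0,0,60,1.5,0,-1],
  [0,0,0,72,1.5,0,-1],
  [0,0,0,78,1.5,0,-1],
  [0,0,0,81,1.5,0,-1],
  [0,0,0,83,1.5,0,-1],
  [0,0,0,83,1.5,0,-1],
  [0,0,0,83,1.5,0,-1],
])

```text
time_s: 13.65
eef_pos: [0.4368, -0.1599, 0.0177]
eef_rot: [0.708, -0.001, 0.706, -0.001]
wrist_force: [-0.9, 0.1, 7.4]
opening: 0.452
```

Call:
servo_tool([
  [0,0,0,-0.5,0,0,0],
  [0,0,0,-0.5,0,0,0.2],
  [0,0,0,-0.5,0,0,0.4],
  [0,0,0,-0.5,0,0,0.5],
  [0,0,0,-20,0,0,0.6],
  [0,0,0,-70,0,0,1],
  [0,0,0,-130,0,0,1],
  [0,0,0,-180,0,0,1],
])

```text
time_s: 14.65
eef_pos: [0.4364, -0.1595, 0.2]
eef_rot: [0.708, -0.001, 0.706, -0.001]
wrist_force: [0.7, -0.2, -0.4]
opening: 1.0
```

```bash
python3 - <<'E'
from fit import *
c=wshot("w8");o=ctrl.get_obs();print(o["opening"],o["eef_pos"],o["wrist_force"])
for r in (proj(c,box(.096,.056,0,.028,.4328,-.3518,-.048)),):print(r.round(0).tolist())
go([.4328,-.3518,.13],-.048)
E
```

```text
1.0016711360358708 [ 0.43955555 -0.16146996  0.20670019] [ 3.62509359 -0.49896595  5.17275761]
[[78.0, 136.0], [61.0, 138.0], [129.0, 139.0], [117.0, 141.0], [91.0, 219.0], [76.0, 227.0], [138.0, 221.0], [127.0, 229.0]]
turn [0.048 0.012 0.008] shift [  78.3 -189.7   -7.6] n=3.3 deg=3
```

View pics/w8.png

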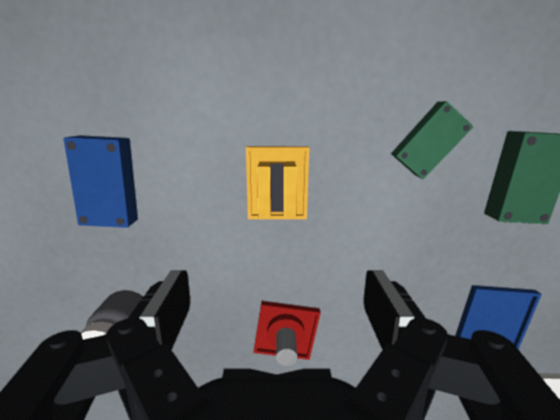

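Call:
servo_tool([
  [0.048,0.012,0.008,20,-50,-2,1],
  [0.048,0.012,0.008,40,-100,-4,1],
  [0.048,0.012,0.008,60,-150,-6,1],
  [0.048,0.012,0.008,75,-185,-7.6,1],
  [0.048,0.012,0.008,78,-190,-7.6,1],
  [0.048,0.012,0.008,78,-190,-7.6,1],
  [0.048,0.012,0.008,78,-190,-7.6,1],
  [0.048,0.012,0.008,78,-190,-7.6,1],
])

```text
time_s: 15.7
eef_pos: [0.4333, -0.3514, 0.1309]
eef_rot: [0.707, 0.016, 0.707, -0.017]
wrist_force: [0.2, 0.3, 1.1]
opening: 0.998
```

```bash
python3 - <<'E'
from fit import *
c=wshot("w9");o=ctrl.get_obs();print(o["opening"],o["eef_pos"],o["wrist_force"])
p,e=fit(c,"blue",lambda p:box(.096,.056,0,.028,*p),np.array([.4328,-.3518,-.048]),pad=12);print("pl blue",p.round(4),round(e,3))
go([*p[:2],0.0],p[2])
E
```

```text
1.002194284281098 [ 0.43327495 -0.35150389  0.13086557] [-0.44820985  0.2365924  -0.17815472]
pl blue [ 0.4325 -0.3513 -0.046 ] 0.108
turn [-0.001  0.001  0.001] shift [130.9   0.3  -0.9] n=2.1 deg=0
```

View pics/w9.png

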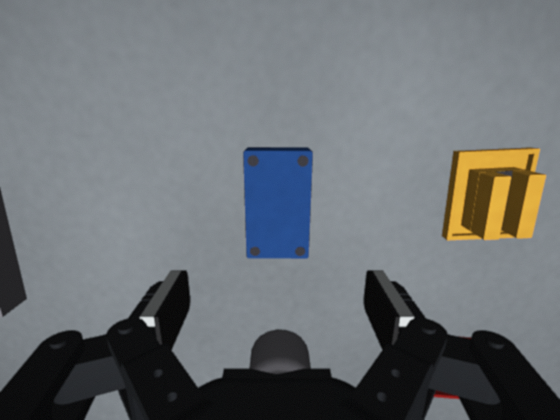

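Call:
servo_tool([
  [0,0,0,50,0.3,-0.9,1],
  [0,0,0,90,0.3,-0.9,1],
  [0,0,0,115,0.3,-0.9,1],
  [0,0,0,127,0.3,-0.9,1],
  [0,0,0,127,0.3,-0.9,1],
  [0,0,0,127,0.3,-0.9,1],
  [0,0,0,127,0.3,-0.9,0.6],
  [0,0,0,127,0.3,-0.9,0.4],
])

```text
time_s: 16.75
eef_pos: [0.4328, -0.3517, 0.0047]
eef_rot: [0.708, 0.016, 0.706, -0.017]
wrist_force: [-0.0, 0.1, -0.1]
opening: 0.702
```

Call:
servo_tool([
  [0,0,0,0,0,0,0.2],
  [0,0,0,0,0,0,-1],
  [0,0,0,0,0,0,-1],
  [0,0,0,0,0,0,-1],
  [0,0,0,0,0,0,-1],
  [0,0,0,0,0,0,-1],
  [0,0,0,0,0,0,-1],
  [0,0,0,0,0,0,-1],
])

```text
time_s: 17.75
eef_pos: [0.433, -0.3519, 0.005]
eef_rot: [0.708, 0.016, 0.706, -0.017]
wrist_force: [-0.7, 1.4, 5.5]
opening: 0.646
```

```bash
python3 - <<'E'
from fit import *
c=wshot("w10");o=ctrl.get_obs();print(o["opening"],o["eef_pos"],o["wrist_force"])
E
```

```text
0.641652919135986 [ 0.43296045 -0.35187073  0.00500238] [-0.63210293  1.14261252  4.49822237]
```

View pics/w10.png

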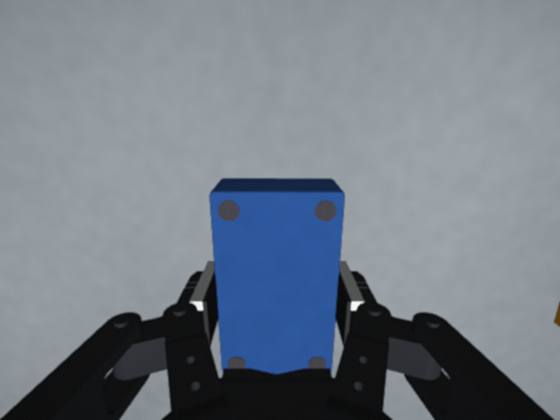

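Call:
servo_tool([
  [0,0,0,-8,0,0,-1],
  [0,0,0,-30,0,0,-1],
  [0,0,0,-70,0,0,-1],
  [0,0,0,-105,0,0,-1],
  [0,0,0,-115,0,0,-1],
  [0,0,0,-115,0,0,-1],
  [0,0,0,-115,0,0,-1],
  [0,0,0,-115,0,0,-1],
])

```text
time_s: 18.8
eef_pos: [0.432, -0.3508, 0.1183]
eef_rot: [0.707, 0.017, 0.707, -0.017]
wrist_force: [0.6, 0.2, -4.8]
opening: 0.643
```

```bash
python3 - <<'E'
from h import *
o=ctrl.get_obs();print(o["opening"],o["eef_pos"],o["wrist_force"])
go([.636,.127,.12],-.085)
E
```

```text
0.6426996057258512 [ 0.43200598 -0.35076254  0.11827971] [ 0.57122599  0.22392651 -4.83592547]
turn [ 0.038 -0.    -0.   ] shift [ -1.7 486.9 181.2] n=8.3 deg=2
```

Moving in two calls, gently.

Call:
servo_tool([
  [0.038,0,0,-2,30,11,-1],
  [0.038,0,0,-2,80,30,-1],
  [0.038,0,0,-2,135,50,-1],
  [0.038,0,0,-2,190,71,-1],
  [0.038,0,0,-2,245,91,-1],
  [0.038,0,0,-2,300,112,-1],
  [0.038,0,0,-2,355,132,-1],
  [0.038,0,0,-2,410,153,-1],
])

```text
time_s: 19.8
eef_pos: [0.6043, 0.0535, 0.1193]
eef_rot: [0.706, 0.03, 0.707, -0.03]
wrist_force: [1.7, -0.7, -4.9]
opening: 0.641
```

```bash
python3 - <<'E'
from h import *
o=ctrl.get_obs();print(o["opening"],o["eef_pos"],o["wrist_force"])
go([.636,.127,.12],-.085)
E
```

```text
0.6407401524842569 [0.60427514 0.05345328 0.11926047] [ 1.69295774 -0.69388821 -4.87080883]
turn [-0.    -0.001  0.   ] shift [-0.8 76.  25.4] n=1.3 deg=0
```

Call:
servo_tool([
  [0,0,0,-1,45,15,-1],
  [0,0,0,-1,70,23,-1],
  [0,0,0,-1,76,25.4,-1],
  [0,0,0,-1,76,25.4,-1],
  [0,0,0,-1,76,25.4,-1],
  [0,0,0,-1,76,25.4,-1],
  [0,0,0,-1,76,25.4,-1],
  [0,0,0,-1,76,25.4,-1],
])

```text
time_s: 20.8
eef_pos: [0.636, 0.1267, 0.1203]
eef_rot: [0.706, 0.03, 0.707, -0.03]
wrist_force: [0.2, -0.2, -4.2]
opening: 0.638
```

```bash
python3 - <<'E'
from fit import *
c=wshot("w11");o=ctrl.get_obs();print(o["opening"],o["eef_pos"],o["wrist_force"])
print(proj(c,box(.124,.084,.01,.01,.636,.127,-.085)).round(0).tolist())
im=c["pixels"].copy();q=proj(c,box(.124,.084,.01,.01,.636,.127,-.085))[::2]
for a,b in((0,1),(0,2),(1,3)):cv2.line(im,tuple(map(int,q[a].round())),tuple(map(int,q[b].round())),(0,255,255),1)
cv2.imwrite("pics/w11o.png",cv2.resize(im[100:400,140:440],(600,600)))
s=ctrl.camera("scene");cv2.imwrite("pics/s11.png",s["pixels"])
go([.636,.127,.012],-.085)
E
```

```text
0.6426649579326579 [0.63605071 0.1267704  0.12030416] [-0.28816085 -0.16829619 -4.23223243]
[[225.0, 134.0], [225.0, 134.0], [329.0, 134.0], [329.0, 134.0], [232.0, 271.0], [232.0, 271.0], [322.0, 271.0], [322.0, 271.0]]
turn [-0.    -0.001  0.   ] shift [1.083e+02 1.000e-01 1.000e-01] n=1.7 deg=0
```

View pics/w11o.png

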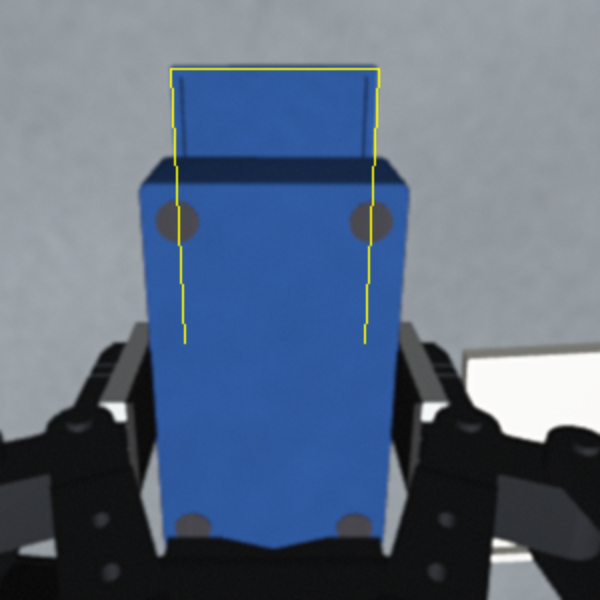

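View pics/s11.png

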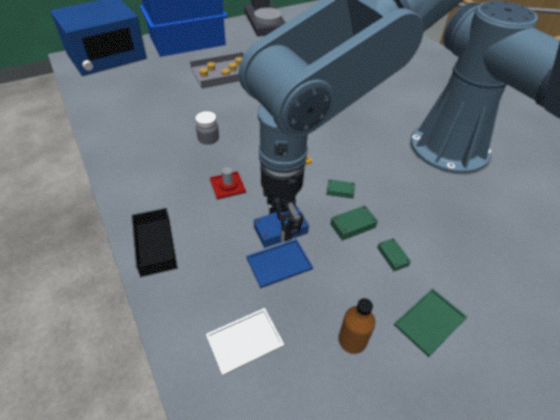

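Call:
servo_tool([
  [0,0,0,45,0,0,-1],
  [0,0,0,80,0,0,-1],
  [0,0,0,97,0,0,-1],
  [0,0,0,104,0,0,-1],
  [0,0,0,108,0,0,-1],
  [0,0,0,110,0,0,-1],
  [0,0,0,111.5,0,0,-1],
  [0,0,0,111.5,0,0,-1],
])

```text
time_s: 21.9
eef_pos: [0.6362, 0.1269, 0.0093]
eef_rot: [0.706, 0.03, 0.707, -0.03]
wrist_force: [0.7, 0.9, -4.7]
opening: 0.639
```

Call:
servo_tool([
  [0,0,0,0.5,0,0,-1],
  [0,0,0,1,0,0,-1],
  [0,0,0,1.5,0,0,-1],
  [0,0,0,1.5,0,0,-1],
  [0,0,0,1.5,0,0,-1],
  [0,0,0,1.5,0,0,-1],
  [0,0,0,1.5,0,0,-1],
  [0,0,0,1.5,0,0,-1],
])

```text
time_s: 22.9
eef_pos: [0.6364, 0.1269, 0.009]
eef_rot: [0.706, 0.03, 0.707, -0.03]
wrist_force: [-4.9, 0.2, 5.4]
opening: 0.639
```

Call:
servo_tool([
  [0,0,0,-0.7,0,0,0.3],
  [0,0,0,-0.7,0,0,0.5],
  [0,0,0,-0.7,0,0,0.7],
  [0,0,0,-0.7,0,0,0.8],
  [0,0,0,-20,0,0,1],
  [0,0,0,-70,0,0,1],
  [0,0,0,-130,0,0,1],
  [0,0,0,-180,0,0,1],
])

```text
time_s: 23.9
eef_pos: [0.6371, 0.127, 0.1934]
eef_rot: [0.708, 0.03, 0.705, -0.03]
wrist_force: [0.4, -0.2, -0.1]
opening: 0.999
```

```bash
python3 - <<'E'
from fit import *
c=wshot("w12");o=ctrl.get_obs();print(o["opening"],o["eef_pos"],o["wrist_force"])
go([.428,.1125,.13],-.054)
E
```

```text
1.002559689749897 [0.64077061 0.12723065 0.20157686] [3.22361041 1.45429809 4.81988329]
turn [-0.031  0.014 -0.001] shift [  68.6  -32.8 -211.7] n=3.6 deg=2
```

View pics/w12.png

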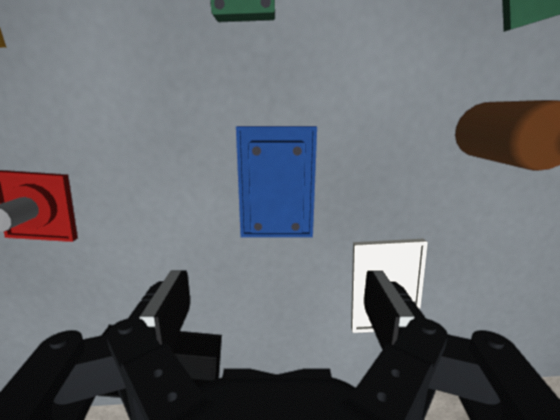

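Blue plate lies flat inside its tray (tray 237–317, 125–237). Next the green plate.

Call:
servo_tool([
  [-0.031,0.014,0,10,-8,-55,1],
  [-0.031,0.014,0,25,-16,-110,1],
  [-0.031,0.014,0,45,-25,-165,1],
  [-0.031,0.014,0,62,-31,-200,1],
  [-0.031,0.014,0,68.6,-32.8,-211.7,1],
  [-0.031,0.014,0,68.6,-32.8,-211.7,1],
  [-0.031,0.014,0,68.6,-32.8,-211.7,1],
  [-0.031,0.014,0,68.6,-32.8,-211.7,1],
])

```text
time_s: 24.95
eef_pos: [0.4296, 0.1124, 0.1307]
eef_rot: [0.707, 0.019, 0.706, -0.019]
wrist_force: [-0.4, -0.0, 1.1]
opening: 1.003
```

```bash
python3 - <<'E'
from fit import *
c=wshot("w13");o=ctrl.get_obs();print(o["opening"],o["eef_pos"],o["wrist_force"])
p,e=fit(c,"green",lambda p:box(.096,.056,0,.028,*p),np.array([.428,.1125,-.054]),pad=10);print("pl green",p.round(4),round(e,3))
go([*p[:2],0.004],p[2])
im=c["pixels"].copy();q=proj(c,box(.096,.056,0.028,.028,*p))[::2]
for a,b in((0,1),(0,2),(1,3),(2,3)):cv2.line(im,tuple(map(int,q[a].round())),tuple(map(int,q[b].round())),(0,255,255),1)
cv2.imwrite("pics/w13o.png",im)
E
```

```text
1.003906676968529 [0.42925428 0.11243054 0.13049319] [-0.77188519  0.08415603  0.34328829]
pl green [ 0.428   0.1129 -0.054 ] 0.105
turn [ 0.     0.001 -0.001] shift [126.5   0.3  -1.4] n=2.0 deg=0
```

View pics/w13o.png

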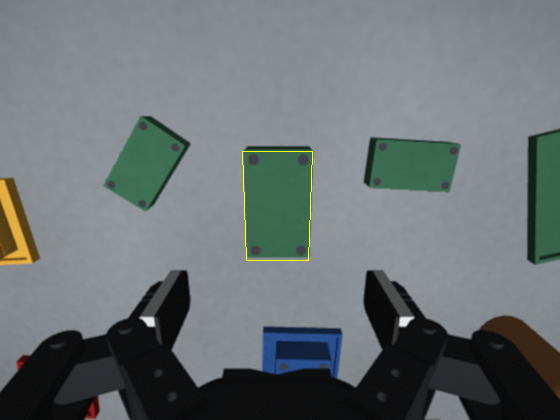

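Call:
servo_tool([
  [0,0,0,50,0.3,-1.4,1],
  [0,0,0,90,0.3,-1.4,1],
  [0,0,0,115,0.3,-1.4,1],
  [0,0,0,126.5,0.3,-1.4,1],
  [0,0,0,126.5,0.3,-1.4,1],
  [0,0,0,126.5,0.3,-1.4,1],
  [0,0,0,126.5,0.3,-1.4,0.6],
  [0,0,0,126.5,0.3,-1.4,0.4],
])

```text
time_s: 26.0
eef_pos: [0.4286, 0.1129, 0.0047]
eef_rot: [0.708, 0.019, 0.706, -0.019]
wrist_force: [1.0, 0.4, -0.6]
opening: 0.704
```

Call:
servo_tool([
  [0,0,0,0,0,0,0.2],
  [0,0,0,0,0,0,-1],
  [0,0,0,0,0,0,-1],
  [0,0,0,0,0,0,-1],
  [0,0,0,0,0,0,-1],
  [0,0,0,0,0,0,-1],
  [0,0,0,0,0,0,-1],
  [0,0,0,0,0,0,-1],
])

```text
time_s: 27.0
eef_pos: [0.4288, 0.113, 0.0051]
eef_rot: [0.708, 0.019, 0.706, -0.019]
wrist_force: [-1.4, -0.4, 6.0]
opening: 0.641
```

Call:
servo_tool([
  [0,0,0,-8,0,0,-1],
  [0,0,0,-30,0,0,-1],
  [0,0,0,-70,0,0,-1],
  [0,0,0,-90,0,0,-1],
  [0,0,0,-95,0,0,-1],
  [0,0,0,-95,0,0,-1],
  [0,0,0,-95,0,0,-1],
  [0,0,0,-95,0,0,-1],
])

```text
time_s: 28.0
eef_pos: [0.4278, 0.1129, 0.0991]
eef_rot: [0.707, 0.019, 0.707, -0.019]
wrist_force: [-0.3, -0.0, -4.3]
opening: 0.643
```

```bash
python3 - <<'E'
from fit import *
c=wshot("w14");o=ctrl.get_obs();print(o["opening"],o["eef_pos"],o["wrist_force"])
go([.436,.389,.1],.195)
E
```

```text
0.6386341133210665 [0.42795552 0.11289678 0.09928386] [-0.53853644  0.12198878 -3.79541297]
turn [-0.249  0.001 -0.001] shift [ -0.4 276.1  -6.9] n=4.4 deg=14
```

View pics/w14.png

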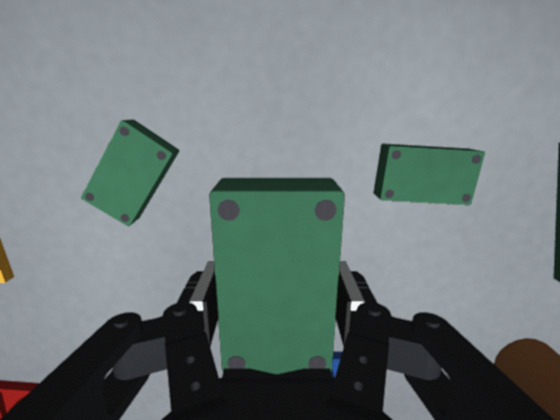

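Call:
servo_tool([
  [-0.06,0,0,0,40,-1,-1],
  [-0.12,0,0,0,95,-2,-1],
  [-0.18,0,0,0,150,-4,-1],
  [-0.23,0,0,0,205,-5,-1],
  [-0.249,0,0,0,255,-6,-1],
  [-0.249,0,0,0,276,-6.9,-1],
  [-0.249,0,0,0,276,-6.9,-1],
  [-0.249,0,0,0,276,-6.9,-1],
])

```text
time_s: 29.05
eef_pos: [0.4356, 0.3877, 0.0989]
eef_rot: [0.704, -0.069, 0.704, 0.069]
wrist_force: [0.2, -0.1, -3.5]
opening: 0.638
```

```bash
python3 - <<'E'
from fit import *
c=wshot("w15");o=ctrl.get_obs();print(o["opening"],o["eef_pos"],o["wrist_force"])
im=c["pixels"].copy();q=proj(c,box(.124,.084,.01,.01,.436,.389,.195))[::2]
for a,b in((0,1),(0,2),(1,3)):cv2.line(im,tuple(map(int,q[a].round())),tuple(map(int,q[b].round())),(0,255,255),1)
cv2.imwrite("pics/w15o.png",cv2.resize(im[100:400,140:440],(600,600)))
go([.436,.389,.012],.195)
E
```

```text
0.6392510994579109 [0.43581632 0.38746735 0.09908642] [-0.78300425 -0.02797446 -2.79511572]
turn [-0.001  0.     0.   ] shift [87.1  1.5  0.5] n=1.4 deg=0
```

View pics/w15o.png

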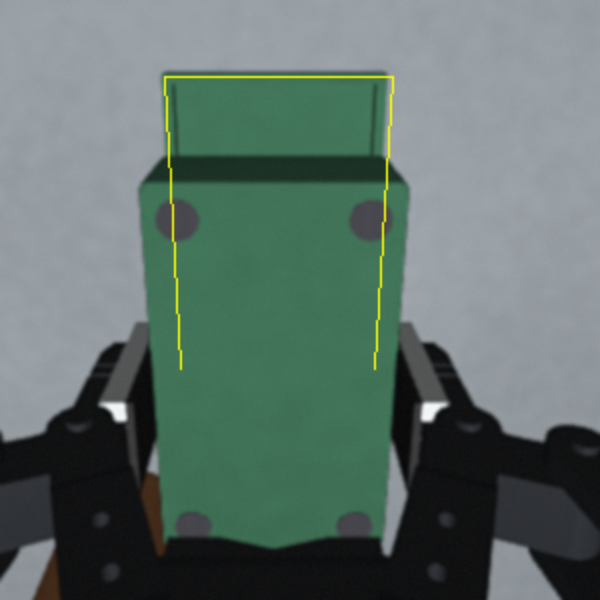

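Call:
servo_tool([
  [0,0,0,40,0.8,-0.5,-1],
  [0,0,0,65,0.8,-0.5,-1],
  [0,0,0,78,0.8,-0.5,-1],
  [0,0,0,84,0.8,-0.5,-1],
  [0,0,0,87,0.8,-0.5,-1],
  [0,0,0,89,0.8,-0.5,-1],
  [0,0,0,91,0.8,-0.5,-1],
  [0,0,0,91,0.8,-0.5,-1],
])

```text
time_s: 30.1
eef_pos: [0.4357, 0.3885, 0.0092]
eef_rot: [0.704, -0.068, 0.703, 0.069]
wrist_force: [-1.3, -2.0, 3.0]
opening: 0.64
```

Call:
servo_tool([
  [0,0,0,0.5,0,0,-1],
  [0,0,0,0.5,0,0,-1],
  [0,0,0,0,0,0,0.3],
  [0,0,0,0,0,0,0.5],
  [0,0,0,0,0,0,0.7],
  [0,0,0,0,0,0,0.8],
  [0,0,0,0,0,0,0.8],
  [0,0,0,-15,0,0,0.9],
])

```text
time_s: 31.1
eef_pos: [0.4347, 0.3879, 0.0235]
eef_rot: [0.703, -0.069, 0.704, 0.068]
wrist_force: [0.2, -0.6, 1.2]
opening: 0.952
```

Call:
servo_tool([
  [0,0,0,-20,0,0,1],
  [0,0,0,-70,0,0,1],
  [0,0,0,-120,0,0,1],
  [0,0,0,-170,0,0,1],
  [0,0,0,-180,0,0,1],
  [0,0,0,-180,0,0,1],
  [0,0,0,-180,0,0,1],
  [0,0,0,-180,0,0,1],
])

```text
time_s: 32.1
eef_pos: [0.434, 0.3875, 0.2017]
eef_rot: [0.702, -0.069, 0.705, 0.068]
wrist_force: [0.6, 0.1, -0.1]
opening: 0.996
```

```bash
python3 - <<'E'
from fit import *
c=wshot("w16");o=ctrl.get_obs();print(o["opening"],o["eef_pos"],o["wrist_force"])
for n in("scene","side"):cv2.imwrite(f"pics/{n}F.png",ctrl.camera(n)["pixels"])
E
```

```text
1.0021865777261758 [0.43416887 0.38762246 0.20192308] [ 0.0362804   0.21818361 -0.10988616]
```

View pics/w16.png

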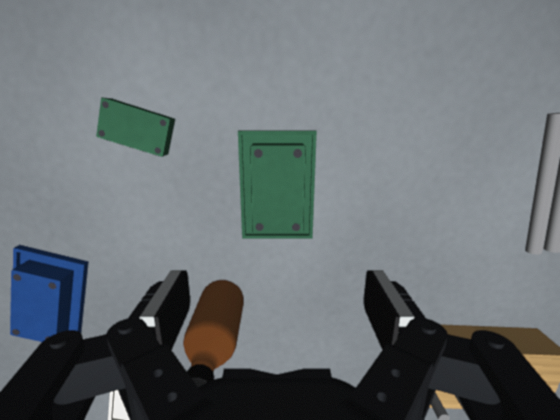

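View pics/sceneF.png

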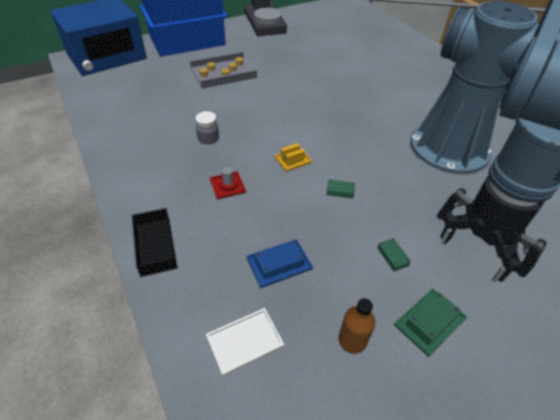

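View pics/sideF.png

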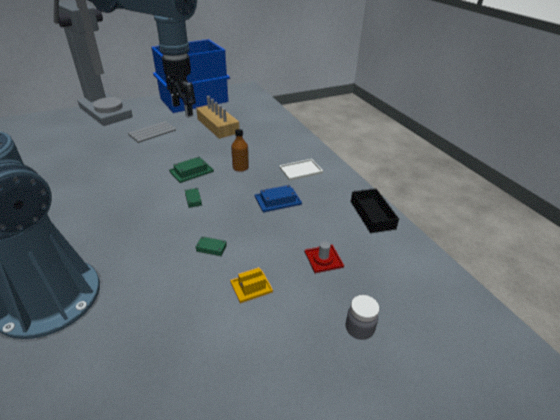

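All four tools lie in their trays, and the bottle and jar are where they started. The gripper is clear of everything.

```bash
python3 -c "
from bench import ctrl
print(ctrl.hand_in())"
```

```text
the job is handed in; nothing more can be done
None
```

I took both stacks apart and set each tool in the tray of its own colour. The job was handed in at about 32 s of the 99 s allowed. The order was the red punch, the yellow nest, the blue plate, then the green plate.

- **Placement:** the final wrist, scene and side pictures show all four tools flat, upright and inside their trays, with the long plates lengthwise. I lowered each tool until the wrist force showed contact, then released it.
- **Bottle and jar:** the oil bottle and screw jar look unmoved in the final pictures. I compared them by eye and did not measure them.
- **Forces:** the highest wrist force I read was about 7.5 N.
- **Disagreement:** the scene and side cameras differed by about 6 mm, up to 13 mm for the blue plate, mostly along y. I used wrist-camera measurements for the grasps. For placing, I used the wrist camera for the trays too, except the red tray, where I averaged the two fixed cameras and checked the result against the wrist picture.

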